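# Free the brass strap link with the fork tool

### The arm

A 7-joint arm with a two-finger parallel gripper is mounted at the origin on a cart in front of the work surface, level with it; the furniture and walls round the work are solid. World frame = base frame: x ahead of the robot, y to its left, z up, the work surface at z = 0. Lengths are in m, angles in rad, forces in N, time in s.
With the tool pointing down it reaches from about 0.4 to 0.9 m from the base axis. Payload 5.5 kg.
Tool frame: the origin (TCP) lies at the centre of the arm's flange, where the gripper is bolted on; the fingertips stand 173 mm ahead of it and the grasp point (between the pads) lies 155 mm ahead of it; z points along the fingers, y is the line along which they close (so a half turn about z gives the same grasp; the last joint's range is limited). The gripper opens to 85 mm and grips with 20 to 120 N. Pads are 22 mm wide; open, the fingers measure 114 mm over their backs; the gripper's body (76 mm by 85 mm) begins 54 mm behind the grasp point. The pads swing forward as they close: fully open they stand 13 mm farther back than shut.
Start: joints at [-1.007, 0.501, -0.427, 1.55, 0.221, 1.138, -0.21], TCP at [0.193, 0.621, 0.405] pointing down, gripper open.
Joint ranges: [-2.88, 2.88], [-0.31, 2.03], [-1.54, 1.56], [0.2, 2.42], [-1.41, 4.55], [0.19, 2.02], [-2.57, 2.57]. Speed limits (rad/s): [2.57, 2.57, 3.14, 3.14, 3.14, 3.14, 3.14].

### API

Orientations are given as a unit quaternion [x, y, z, w].
In Python, from station import bot gives the robot as it stands.
- The arm moves only by the shell command python3 -m inch 'ROWS'. ROWS is JSON, a list of rows, each a list of 7 numbers: the shift along the tool's x, y, z in mm, then the turn, a rotation vector about the tool's x, y, z in rad, then the closure in counts, from 0 (fully open) to 255 (shut). A call has 1 to 12 rows; each row shifts and turns the commanded pose from where the row before left it, along the tool's axes as they then stand; what a row does not reach is not made up. A row lasts 1/10 s, in which the tool goes at most 50 mm and 8.59 degrees, less where a joint would pass 70% of its speed; a pose out of reach is approached as far as the arm can. A call is refused whole if a number of a shift passes 50 or a number of a turn 0.15, either way. A call with a gripper value outside its range is refused whole. The fingers move at their own pace and stop on an object; the grip force is fixed at half the most. Time passes only in rows, so rows that do not move let the fingers close. It gives the time, the measured TCP pose, the force, the opening and the grip force at its end, in the units of the state.
- bot.get_obs(): the state, without advancing time (a new reading comes with each control period).
- bot.snapshot(name): name is "scene" or "top" or "wrist"; returns (picture, depth): 480x640x3 uint8, red, green, blue; 480x640 float32, m along the optical axis (not along the pixel's ray), 0 where there is no reading.
- bot.camera_info(name): a dict with "fov_y" (degrees; the focal length in pixels is half the picture's height over the tangent of half this angle, whatever the lens; pixels are square), "cx", "cy" (the principal point, pixels), "R" (3x3) and "t" (3): a world point X has camera coordinates R X + t; the wrist camera has in their place "tool_from_camera" (4x4, takes a point from camera to tool coordinates, whose origin is the TCP and whose axes are the flange's). Camera axes: x right, y down, z forward; pixel columns grow to the right and rows downward; lengths in m; the calibration is good to about 2 mm. A picture is of the moment at which its call begins: read the wrist's pose just before it. camera_info takes no time and is no camera call.
- bot.hand_in(): hands the job in; it is judged then, once.
The state is a dict: "clock": time; "qpos": joint angles; "joint_velocities": joint speeds; "joint_efforts": joint torques, N m; "eef_pos": TCP position; "orientation": TCP orientation; "force": force on the tool from outside, world axes, zero at the start; "wrist_torque": the same for the moment, N m; "gripper_width": opening from 0.0 (shut) to 1.0 (fully open); "grip_force": force on a finger pad.
Only numpy, scipy, OpenCV 4.12 (cv2) and the standard library are available. Lean on these libraries where they do the work, as an engineer would, in place of code of your own. Each camera call takes 0.05 s, during which the arm holds its last target. There are 200 camera calls.

### The job

Two strap links hang on sprung bars in the grey strap stand. Take the blue-handled forked tool, straddle the bare part of the bar that carries the brass link, and push its orange collar back against the spring until the brass link drops into the tin below it. Leave the black link hanging, and finally stand the tool upright on its tines on the desk and let go of it.

Things in the scene. Friction and masses are not known exactly. Their poses are not given: they have to be found in the camera images.
- fork_tool_center (a point): forked tool standing on its tines, 40 x 26 x 95 mm (x, y, z), 0.12 kg; the point is its centre, 47.5 mm above the tine tips. Steel tines 10 mm wide, 31 mm high at x = +-15 mm leave a 20 mm slot along y that straddles a bar. Above 42 mm: blue handle 32 (x) x 22 mm (y), gripped across the 22 mm (fingers closing along y). z up; half a turn about z makes no difference
- brass_link_center (a point): brass-coloured strap link, the one to free: plate 30 x 8 x 38 mm (x, y, z), 0.03 kg, hanging by an eye in its upper half on a sprung bar; the point is its centre, 9.5 mm below the bar's axis
- black_link_center (a point): black strap link of the same shape and size, hanging on the other sprung bar; it must stay there
- collar_a (a point): orange collar, 32 mm wide, 8 mm thick, on one of the stand's two sprung bars; the point is the centre of its flat face towards the link, on the bar's axis, 66 mm above the desk. z up, y along the bar from link to collar to spring. The link hangs 62 mm away along -y; next to the collar 50 mm of bar (7 mm thick) are bare: the fork goes there. Pushed along +y about 15 mm (stop at 26) it frees the link
- collar_b (a point): orange collar, 32 mm wide, 8 mm thick, on one of the stand's two sprung bars; the point is the centre of its flat face towards the link, on the bar's axis, 66 mm above the desk. z up, y along the bar from link to collar to spring. The link hangs 62 mm away along -y; next to the collar 50 mm of bar (7 mm thick) are bare: the fork goes there. Pushed along +y about 15 mm (stop at 26) it frees the link
- strap_stand: grey and aluminium stand, fixed; origin under its middle on the desk, z up. 6 mm base plate 150 x 172 mm (x, y); two bars along y at x = -38 mm (collar_a) and +38 mm (collar_b); a tin, 63 mm wide, 16 mm high, under each link at y = -45 mm. The springs (1.2 to 4.5 N) rest on a support 76 mm high at y = 66 to 76 mm and push the collars back
There are look-alikes about, which are no part of the job. Of the things like the part that bears fork_tool_center, leave any that is brown; of the rest the larger one is meant.

How it is judged:
By the outcome, as a careful person would: the job done as asked, in the order asked, and still so for the second after the job is handed in, with the robot touching nothing.
It also fails if it takes over 45 s, if anything falls off the work surface, if the arm or the gripper's body presses on something with over 40 N, if the wrist force passes 120 N, or if a joint passes its speed limit or range.

## Working session

There is one attempt and no reset: what is moved stays moved. The work goes in short steps, Python scripts to look and compute and a shell command to move; the robot and the scene stay as the last step left them, time stands still between calls to the robot, and variables do not carry over. Pictures are saved under pics/ and viewed, at most 10 in all, crops included, and the job is handed in when it is done.

```bash
mkdir -p pics; ls; python3 - <<'E'
from station import bot
import cv2,numpy as np
o=bot.get_obs();print(o['clock'],o['eef_pos'],o['orientation'],o['gripper_width'])
for n in ("scene","top"):
    im,d=bot.snapshot(n);np.savez(f"pics/{n}0.npz",im=im,d=d)
    cv2.imwrite(f"pics/{n}0.png",im[:,:,::-1]);print(n,bot.camera_info(n))
print(bot.camera_info("wrist"))
E
```

```text
pics
0.0 [0.19253466 0.62045817 0.40365759] [ 1.49809324e-01  9.88714441e-01 -9.43961862e-04 -1.72289201e-04] 1.0001532608488062
scene {'fov_y': 46.716809933199784, 'cx': 323.9500809065384, 'cy': 236.8298485991899, 'R': array([[ 0.82153921, -0.5701431 , -0.00319023],
       [-0.42275896, -0.60539481, -0.67436784],
       [ 0.38255482,  0.55536832, -0.73838868]]), 't': array([-0.46079057,  0.32785781,  0.67838804])}
top {'fov_y': 55.820123526496594, 'cx': 317.51684095338965, 'cy': 253.26566939598052, 'R': array([[-0.01073893, -0.9995709 ,  0.02725227],
       [-0.99130669,  0.00706816, -0.13138148],
       [ 0.13113248, -0.02842626, -0.99095722]]), 't': array([0.01435641, 0.5922782 , 0.83672601])}
{'fov_y': 66.67366154840606, 'cx': 321.53436502055513, 'cy': 244.66807909121255, 'tool_from_camera': array([[ 9.00390689e-04, -9.51580026e-01, -3.07399811e-01,
         7.89938596e-02],
       [ 9.99999513e-01,  7.32271229e-04,  6.62250161e-04,
         5.96859593e-04],
       [-4.05083987e-04, -3.07400258e-01,  9.51580221e-01,
         3.19795599e-02],
       [ 0.00000000e+00,  0.00000000e+00,  0.00000000e+00,
         1.00000000e+00]])}
```

View pics/scene0.png

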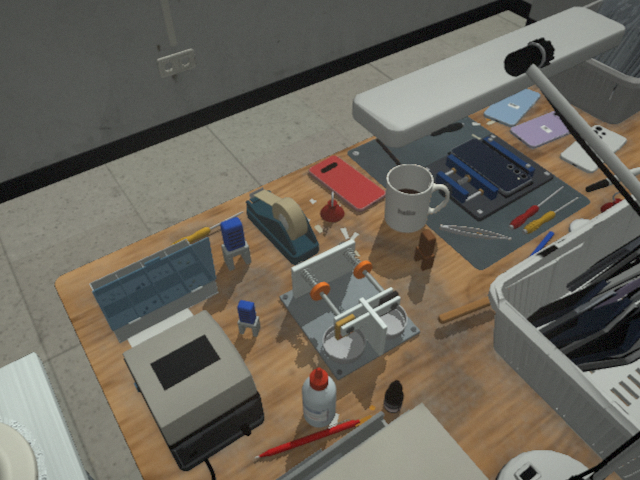

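View pics/top0.png

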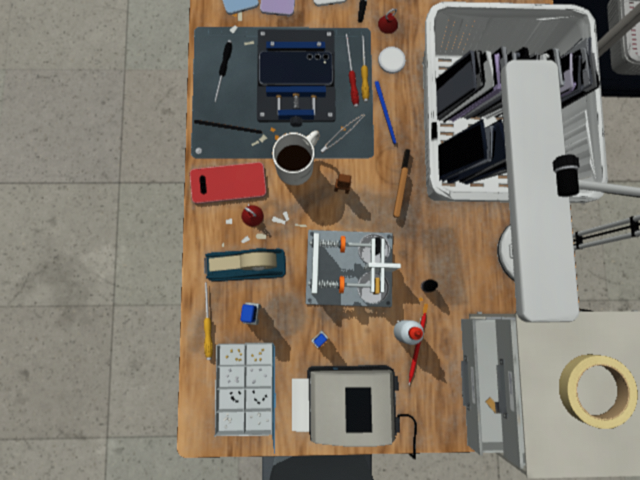

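The fork candidates are the large blue one at scene (233,235), top (250,312); the small blue one at scene (247,312), top (320,340); and the brown one at scene (428,250), top (343,182). The large blue one fits, being non-brown and the larger of the rest. Brass seems to hang at scene (345,322), top (377,284), on the bar with the collar at scene (320,291), top (343,284).

```bash
cat > h.py <<'E'
import numpy as np,cv2
from station import bot
def cloud(d,c,R=None,t=None):
    f=240/np.tan(np.radians(c['fov_y'])/2)
    v,u=np.mgrid[:480,:640]
    P=np.stack([(u-c['cx'])/f*d,(v-c['cy'])/f*d,d],-1)
    R=c['R'] if R is None else R; t=c['t'] if t is None else t
    P=(P-t)@R            # R^T (p-t)
    P[d<=0]=np.nan
    return P
E
python3 - <<'E'
from h import *
ims=[]
for n in ("scene","top"):
    z=np.load(f"pics/{n}0.npz");im,d=z['im'],z['d'];P=cloud(d,bot.camera_info(n))
    hsv=cv2.cvtColor(im,cv2.COLOR_RGB2HSV)
    table=None
    box={'scene':[(215,205,265,270),(230,290,270,340)],'top':[(230,295,270,335),(305,325,335,355)]}[n]
    for b in box:
        m=np.zeros((480,640),bool);m[b[1]:b[3],b[0]:b[2]]=1
        m&=(hsv[...,0]>105)&(hsv[...,0]<130)&(hsv[...,1]>150)&(hsv[...,2]>60)
        Q=P[m];Q=Q[np.isfinite(Q).all(1)]
        zt=np.percentile(Q[:,2],97);T=Q[Q[:,2]>zt-.006]
        (c,s,a)=cv2.minAreaRect((T[:,:2]*1000).astype(np.float32))
        print(n,'blue',len(Q),'z',np.percentile(Q[:,2],[2,50,97]).round(4),'top rect',np.round(c,1),np.round(s,1),round(a,1),len(T))
    m=(hsv[...,0]<14)&(hsv[...,1]>180)&(hsv[...,2]>140)
    k,l,st,ce=cv2.connectedComponentsWithStats(m.astype(np.uint8))
    for i in range(1,k):
        if st[i,4]>15:
            Q=P[l==i];Q=Q[np.isfinite(Q).all(1)]
            if len(Q): print(n,'orange',ce[i].round(),st[i,4],Q.mean(0).round(4),Q.min(0).round(4),Q.max(0).round(4))
    b={'scene':(270,225,430,385),'top':(300,225,410,315)}[n]
    B=np.zeros((480,640),bool);B[b[1]:b[3],b[0]:b[2]]=1
    for lo,hi in((.003,.009),(.071,.081)):
        m=B&(P[...,2]>lo)&(P[...,2]<hi)&(hsv[...,1]<60)
        m=cv2.morphologyEx(m.astype(np.uint8),cv2.MORPH_OPEN,np.ones((2,2)))>0
        Q=P[m];(c,s,a)=cv2.minAreaRect((Q[:,:2]*1000).astype(np.float32));print(n,'grey',lo,np.round(c,1),np.round(s,1),round(a,1),len(Q))
    m=(P[...,2]>-.01)&(P[...,2]<.01)&(hsv[...,0]<20)&(hsv[...,1]>80);print(n,'desk z',np.nanmedian(P[m][:,2]))
    x0,y0,x1,y1={'scene':(210,200,440,360),'top':(190,160,420,360)}[n]
    c=im[y0:y1,x0:x1];ims.append(cv2.resize(c,(400,int(400*c.shape[0]/c.shape[1])),interpolation=2))
H=max(i.shape[0] for i in ims)
ims=[cv2.copyMakeBorder(i,0,H-i.shape[0],0,0,0) for i in ims]
z=np.load("pics/scene0.npz")['im'];
c=cv2.resize(z[225:385,275:435],(600,600),interpolation=2)
cv2.imwrite("pics/crop.png",np.hstack(ims)[:,:,::-1]);cv2.imwrite("pics/crop2.png",c[:,:,::-1])
E
```

```text
scene blue 158 z [0.093  0.0955 0.0976] top rect [478.8 136.2] [19.5 29.2] 82.5 158
scene blue 110 z [0.0657 0.0682 0.07  ] top rect [428.2   5.6] [13.8 20. ] 43.9 110
scene orange [363. 264.] 53 [ 0.6052 -0.038   0.0808] [ 0.5943 -0.0415  0.0763] [ 0.6178 -0.0342  0.0853]
scene orange [320. 286.] 61 [ 0.5294 -0.0346  0.0806] [ 0.5182 -0.0378  0.0757] [ 0.5424 -0.0303  0.0841]
scene orange [312. 374.] 21 [ 0.4358 -0.1552  0.1027] [ 0.4309 -0.1601  0.1003] [ 0.441  -0.1517  0.1065]
scene orange [324. 377.] 60 [ 0.4451 -0.1668  0.1022] [ 0.4366 -0.1726  0.0982] [ 0.4513 -0.158   0.1057]
scene orange [344. 425.] 96 [ 0.4553 -0.1978  0.0088] [ 0.4357 -0.204   0.0052] [ 0.4764 -0.1916  0.0115]
scene orange [278. 448.] 83 [ 0.3676 -0.1739  0.009 ] [ 0.3473 -0.1797  0.0057] [ 0.3838 -0.1677  0.0121]
scene grey 0.003 [603.5 -44.9] [248.1 253.3] 66.9 4010
scene grey 0.071 [551.5 -54.1] [320.7  36.7] 44.2 1570
scene desk z 0.0007327434647070405
top blue 197 z [0.0884 0.0938 0.0967] top rect [479.2 136.8] [20.7 28.4] 87.9 188
top blue 92 z [0.059  0.0665 0.0692] top rect [429.   7.] [14. 20.] 39.9 83
top orange [342. 243.] 50 [ 0.6066 -0.0363  0.0791] [ 0.5952 -0.0395  0.074 ] [ 0.618  -0.0331  0.0836]
top orange [341. 283.] 55 [ 0.5316 -0.033   0.0788] [ 0.5191 -0.0365  0.0648] [ 0.5459 -0.03    0.0839]
top orange [423. 319.] 42 [ 0.4641 -0.1994  0.0062] [ 0.4503 -0.2062 -0.0039] [ 0.4777 -0.1944  0.0109]
top orange [415. 332.] 78 [ 0.4432 -0.1585  0.1033] [ 0.4323 -0.1709  0.097 ] [ 0.4498 -0.1508  0.1206]
top orange [412. 369.] 60 [ 0.3679 -0.173   0.0074] [ 0.3466 -0.1799  0.0032] [ 0.3849 -0.1672  0.0122]
top grey 0.003 [560.5 -56.1] [168.9 148.9] 84.4 3461
top grey 0.071 [606.7 -82.9] [ 74.9 173.1] 143.2 876
top desk z -0.0007778970586007683
```

View pics/crop.png

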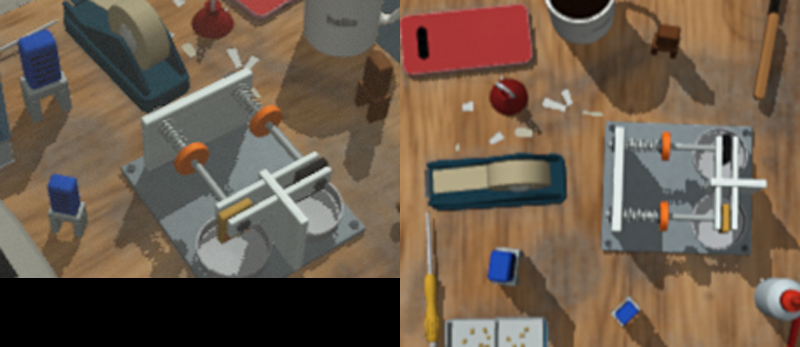

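View pics/crop2.png

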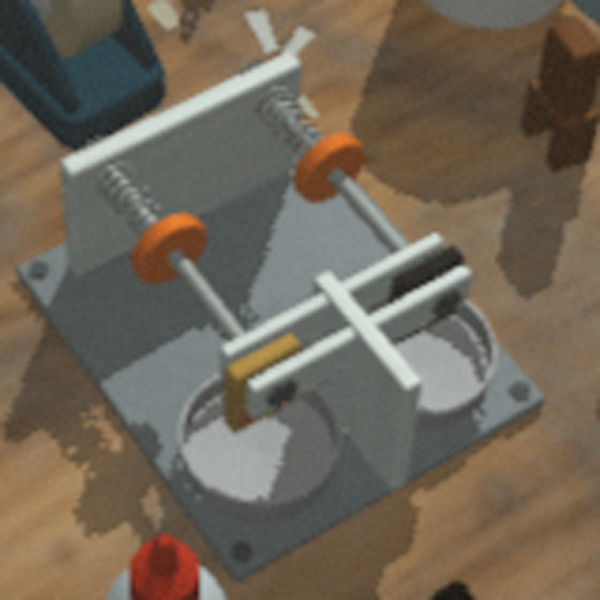

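The crops confirm it: the large blue fork is at top (250,312). The brass link hangs on the near bar, which is collar_a with the smaller x, and the black link is on the far bar. I'll move above the fork now.

```bash
cat >> h.py <<'E'
from scipy.spatial.transform import Rotation as Ro
def goto(p,head,o=None):
    """rows needed: shift in present tool axes mm, then turn about tool z, heading of tool y (deg)"""
    o=o or bot.get_obs();R=Ro.from_quat(o['orientation']).as_matrix()
    s=R.T@(np.array(p)-o['eef_pos'])*1000
    h=np.degrees(np.arctan2(R[1,1],R[0,1]))
    up=R@np.array([0,0,1.])
    print('t',o['clock'],'pos',o['eef_pos'].round(4),'head',round(h,2),'shift',s.round(1),'turn z',round(np.radians(h-head),4),'tool z',up.round(4),'F',np.round(o['force'],1),'w',round(o['gripper_width'],3),'g',np.round(o['grip_force'],1))
def wrist():
    o=bot.get_obs();R=Ro.from_quat(o['orientation']).as_matrix();c=bot.camera_info('wrist')
    im,d=bot.snapshot('wrist');T=np.eye(4);T[:3,:3]=R;T[:3,3]=o['eef_pos']
    M=np.linalg.inv(T@c['tool_from_camera'])
    return im,d,cloud(d,c,M[:3,:3],M[:3,3])
E
python3 -m inch '[[-20,-18,-2,0,0,0,0],[-35,-32,-5,0,0,0,0],[-35,-32,-5,0,0,0,0],[-35,-32,-5,0,0,0,0],[-35,-32,-5,0,0,0,0],[-35,-32,-5,0,0,0,0],[-35,-32,-5,0,0,0,0],[-35,-32,-5,0,0,0,0],[-35,-32,-5,0,0,0,0],[-35,-32,-5,0,0,0,0],[-35,-32,-5,0,0,0,0],[-35,-32,-5,0,0,0,0]]'
python3 -c "
from h import *
goto((.479,.1365,.35),85)"
```

```text
clock: 1.3
eef_pos: [0.4702, 0.1455, 0.4618]
orientation: [0.15, 0.989, -0.0, -0.0]
force: [0.9, 1.3, 0.4]
gripper_width: 1.002
grip_force: 0.0
t 1.3 pos [0.4702 0.1455 0.4618] head 72.77 shift [-11.1  -6.  111.8] turn z -0.2134 tool z [-1.e-04 -1.e-04 -1.e+00] F [0.9 1.3 0.4] w 1.002 g 0.0
```

```bash
python3 -m inch '[[-5,-3,35,0,0,-0.11,0],[-5,-3,40,0,0,-0.1,0],[0,0,37,0,0,0,0],[0,0,0,0,0,0,0],[0,0,0,0,0,0,0]]'
python3 - <<'E'
from h import *
goto((.479,.1365,.227),85)
im,d,P=wrist();cv2.imwrite('pics/w1.png',im[:,:,::-1]);np.savez('pics/w1.npz',im=im,d=d,P=P)
hsv=cv2.cvtColor(im,cv2.COLOR_RGB2HSV)
m=(hsv[...,0]>105)&(hsv[...,0]<130)&(hsv[...,1]>150)&(abs(P[...,2]-.095)<.008)&(np.hypot(P[...,0]-.479,P[...,1]-.1365)<.04)
T=P[m];print(len(T),T[:,2].mean(),[(np.round(r,1)) for r in cv2.minAreaRect((T[:,:2]*1000).astype(np.float32))])
E
```

```text
clock: 1.8
eef_pos: [0.4778, 0.1393, 0.3497]
orientation: [0.045, 0.999, -0.0, -0.001]
force: [0.4, 0.1, 0.1]
gripper_width: 0.999
grip_force: 0.0
t 1.8 pos [0.4778 0.1393 0.3497] head 84.8 shift [ -1.6  -2.7 122.7] turn z -0.0035 tool z [-1.9e-03 -3.0e-04 -1.0e+00] F [0.4 0.1 0.1] w 0.999 g 0.0
1406 0.09323490392397236 [array([478.7, 138.6]), array([20.4, 30.8]), np.float64(84.1)]
```

View pics/w1.png

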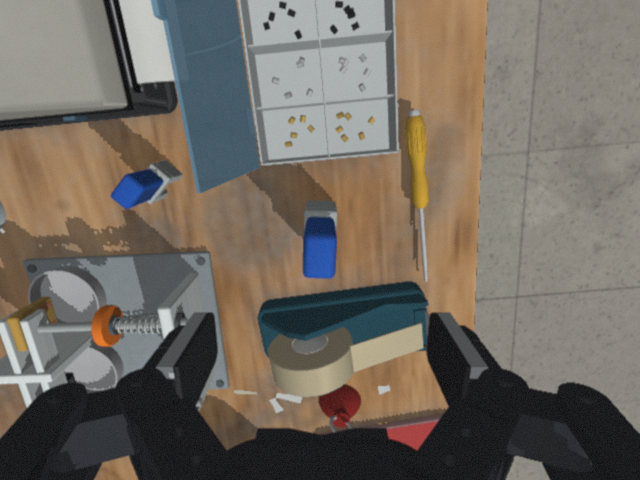

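The wrist view shows the fork handle at (320,245), the tape dispenser behind it at (345,320), and the stand at lower left. The descent needs a clearance check first, and I'll also refine the stand.

```bash
python3 - <<'E'
from h import *
z=np.load('pics/w1.npz');P,im=z['P'],z['im'];c=np.array([.4787,.1385]);a=np.radians(84.1)
ey=np.array([np.cos(a),np.sin(a)]);ex=np.array([ey[1],-ey[0]])
zt=np.load('pics/top0.npz')
for n,Q in (('w',P),('top',cloud(zt['d'],bot.camera_info('top')))):
    r=Q[...,:2]-c;lx=r@ex;ly=r@ey;h=Q[...,2]
    m=(h>.03)&(abs(ly)<.075)&(abs(ly)>.016)&(lx>-.05)&(lx<.09)&(h<.16)
    for lo in(-.05,-.02,-.013,.013,.02,.03,.045): 
        s=m&(lx>=lo)&(lx<lo+.012);print(n,lo,s.sum(),h[s].max().round(3) if s.any() else '')
goto((*c,.227),84.1)
# stand: collar and support from wrist + top
for n,Q,I in (('w',P,im),('top',cloud(zt['d'],bot.camera_info('top')),zt['im'])):
    hsv=cv2.cvtColor(I,cv2.COLOR_RGB2HSV);h=Q[...,2]
    m=(abs(h-.076)<.006)&(hsv[...,1]<70)&(Q[...,1]>0)&(Q[...,1]<.06)&(Q[...,0]>.48)&(Q[...,0]<.66)
    T=(Q[m][:,:2]*1000).astype(np.float32);print(n,len(T),cv2.minAreaRect(T), cv2.fitLine(T,cv2.DIST_HUBER,0,.01,.01).ravel(),Q[m][:,2].mean())
E
```

```text
w -0.05 35 0.144
w -0.02 0 
w -0.013 0 
w 0.013 0 
w 0.02 0 
w 0.03 0 
w 0.045 0 
top -0.05 1 0.144
top -0.02 0 
top -0.013 0 
top 0.013 0 
top 0.02 0 
top 0.03 0 
top 0.045 0 
t 1.85 pos [0.4785 0.1397 0.351 ] head 84.81 shift [ -0.2  -1.2 124. ] turn z 0.0124 tool z [ 1.1e-03  6.0e-04 -1.0e+00] F [0.6 0.4 1.2] w 1.0 g 0.0
w 493 ((528.95166015625, 15.11656379699707), (19.750322341918945, 30.10112762451172), 47.866416931152344) [ 9.4870371e-01 -3.1616658e-01  5.2575848e+02  1.7992163e+01] 0.07359100795529148
top 372 ((570.3219604492188, 14.706025123596191), (25.855117797851562, 112.12979125976562), 89.24868774414062) [ 9.9900216e-01 -4.4662572e-02  5.6944183e+02  1.4879419e+01] 0.0745271488071565
```

```bash
python3 - <<'E'
from h import *
z=np.load('pics/w1.npz');P=z['P'];c=np.array([.4787,.1385]);a=np.radians(84.1)
ey=np.array([np.cos(a),np.sin(a)]);ex=np.array([ey[1],-ey[0]])
zt=np.load('pics/top0.npz')
zs=np.load('pics/scene0.npz')
for n,Q in (('w',P),('top',cloud(zt['d'],bot.camera_info('top'))),('scene',cloud(zs['d'],bot.camera_info('scene')))):
    r=Q[...,:2]-c;lx=r@ex;ly=r@ey;h=Q[...,2]
    for h0,h1 in((.03,.08),(.08,.11),(.11,.2)):
        m=(h>h0)&(abs(ly)<.12)&(lx>-.12)&(lx<.09)&(h<h1)&(np.hypot(lx,ly)>.025)&(lx<0)
        if m.any():
            i=np.argmax(np.where(m,lx,-9));print(n,h0,m.sum(),'nearest lx',lx.flat[i].round(4),'ly',ly.flat[i].round(4),'h',h.flat[i].round(4),'ly range',ly[m].min().round(3),ly[m].max().round(3))
E
```

```text
w 0.03 4273 nearest lx -0.0503 ly -0.0498 h 0.0709 ly range -0.12 0.058
w 0.08 2398 nearest lx -0.0498 ly -0.0538 h 0.1062 ly range -0.061 -0.051
w 0.11 6149 nearest lx -0.0 ly 0.044 h 0.1948 ly range -0.067 0.058
top 0.03 319 nearest lx -0.0508 ly -0.0514 h 0.0658 ly range -0.12 0.057
top 0.08 42 nearest lx -0.0506 ly -0.0532 h 0.0921 ly range -0.062 -0.053
top 0.11 46 nearest lx -0.0499 ly -0.0584 h 0.1438 ly range -0.066 -0.057
scene 0.03 1020 nearest lx -0.0511 ly -0.0519 h 0.0781 ly range -0.114 0.06
scene 0.08 568 nearest lx -0.051 ly -0.0543 h 0.0945 ly range -0.063 -0.052
scene 0.11 808 nearest lx -0.0502 ly -0.0572 h 0.1343 ly range -0.068 -0.055
```

The lid corner clears the gripper body by about 7 mm or more, so I'll descend and grip.

```bash
python3 -m inch '[[0,-1,30,0,0,0.012,0],[0,0,40,0,0,0,0],[0,0,35,0,0,0,0],[0,0,19,0,0,0,0],[0,0,0,0,0,0,0],[0,0,0,0,0,0,0]]'
python3 -c "
from h import *
goto((.4787,.1385,.227),84.1)"
python3 -m inch '[[0,0,0,0,0,0,255],[0,0,0,0,0,0,255],[0,0,0,0,0,0,255],[0,0,0,0,0,0,255],[0,0,0,0,0,0,255],[0,0,0,0,0,0,255],[0,0,0,0,0,0,255],[0,0,0,0,0,0,255]]'
```

```text
clock: 2.45
eef_pos: [0.4791, 0.1389, 0.2275]
orientation: [0.051, 0.999, 0.0, 0.001]
force: [0.1, -0.3, 0.5]
gripper_width: 1.002
grip_force: 0.0
t 2.45 pos [0.4791 0.1389 0.2275] head 84.13 shift [ 0.3 -0.4  0.5] turn z 0.0006 tool z [ 2.7e-03  9.0e-04 -1.0e+00] F [ 0.1 -0.3  0.5] w 1.002 g 0.0
clock: 3.25
eef_pos: [0.4782, 0.1383, 0.2263]
orientation: [0.051, 0.999, 0.0, 0.0]
force: [-1.4, -1.2, 6.6]
gripper_width: 0.253
grip_force: 58.9
```

```bash
python3 -m inch '[[0,0,-15,0,0,0,255],[0,0,-35,0,0,0,255],[0,0,-40,0,0,0,255],[-6,-16,-40,0,0,0,255],[-12,-32,-10,0,0,0,255],[-12,-32,0,0,0,0,255],[-12,-32,0,0,0,0,255],[-12,-32,0,0,0,0,255],[-12,-32,0,0,0,-0.054,255],[-6,-15,0,0,0,0,255],[0,0,0,0,0,0,255],[0,0,0,0,0,0,255]]'
python3 - <<'E'
from h import *
goto((.5305,-.060,.37),87.2)
im,d,P=wrist();cv2.imwrite('pics/w2.png',im[:,:,::-1]);np.savez('pics/w2.npz',im=im,d=d,P=P)
E
```

```text
clock: 4.45
eef_pos: [0.5304, -0.0586, 0.3651]
orientation: [0.025, 1.0, 0.0, -0.001]
force: [-0.5, 0.1, -1.7]
gripper_width: 0.247
grip_force: 58.7
t 4.45 pos [ 0.5304 -0.0586  0.3651] head 87.17 shift [-0.2 -1.4 -4.9] turn z -0.0005 tool z [-1.4e-03  7.0e-04 -1.0e+00] F [-0.5  0.1 -1.7] w 0.247 g 58.7
```

View pics/w2.png

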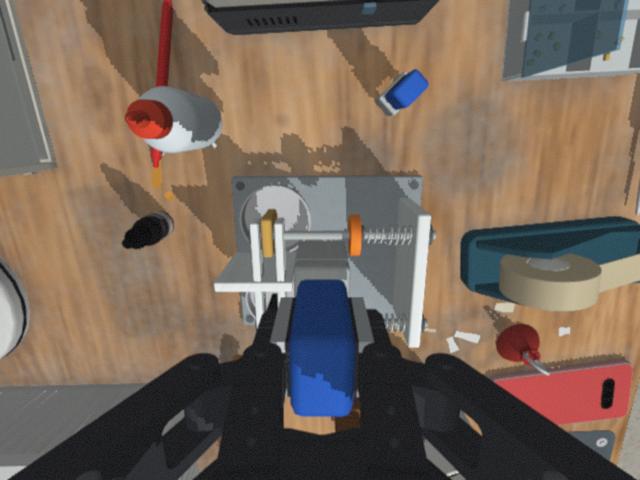

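The wrist view shows the fork handle held at (322,350), the brass link at (268,232), the bar along row 237 and the collar at (355,236). Next I measure the bar axis, the collar face and the held handle.

```bash
python3 - <<'E'
from h import *
z=np.load('pics/w2.npz');P,im=z['P'],z['im'];hsv=cv2.cvtColor(im,cv2.COLOR_RGB2HSV)
B=np.zeros((480,640),bool);B[205:262,345:366]=1
Q=P[B&(hsv[...,0]<16)&(hsv[...,1]>150)&(P[...,2]>.04)&(P[...,2]<.1)]
print('collar',len(Q),np.percentile(Q,[2,50,98],axis=0).round(4),Q.mean(0).round(4))
B[:]=0;B[228:246,290:342]=1
Q=P[B&(P[...,2]>.060)&(P[...,2]<.08)];L=cv2.fitLine((Q[:,:2]*1000).astype(np.float32),cv2.DIST_HUBER,0,.01,.01).ravel()
print('bar',len(Q),Q.mean(0).round(4),'x range',np.percentile(Q[:,0],[3,97]).round(4),'dir',np.degrees(np.arctan2(L[1],L[0])).round(2),'z hi',np.percentile(Q[:,2],95))
B[:]=0;B[195:350,395:432]=1
Q=P[B&(abs(P[...,2]-.076)<.005)];print('support',[np.round(r,1) for r in cv2.minAreaRect((Q[:,:2]*1000).astype(np.float32))])
B[:]=0;B[210:290,240:295]=1
Q=P[B&(P[...,2]>.07)&(P[...,2]<.2)];print('rails z',np.percentile(Q[:,2],[50,99]).round(4),'y',np.percentile(Q[:,1],[2,98]).round(4))
B[:]=0;B[205:262,255:280]=1
Q=P[B&(hsv[...,0]>15)&(hsv[...,0]<30)&(hsv[...,1]>120)];print('brass',len(Q),Q.mean(0).round(4))
# held handle in tool frame
o=bot.get_obs();R=Ro.from_quat(o['orientation']).as_matrix()
m=(hsv[...,0]>105)&(hsv[...,0]<130)&(hsv[...,1]>150)&(np.arange(480)[:,None]>280)
Q=(P[m]-o['eef_pos'])@R
print('handle tool frame',np.percentile(Q,[1,50,99],axis=0).round(4))
E
```

```text
collar 460 [[ 0.5157 -0.037   0.0667]
 [ 0.5267 -0.0333  0.0779]
 [ 0.5437 -0.0291  0.0813]] [ 0.5279 -0.0332  0.0766]
bar 440 [ 0.5288 -0.0627  0.0676] x range [0.526  0.5321] dir 88.15 z hi 0.06887800154258923
support [array([570.6,  11.7]), array([111.5,  26.4]), np.float64(0.8)]
rails z [0.0746 0.1777] y [-0.1194 -0.0829]
brass 501 [nan nan nan]
handle tool frame [[nan nan nan]
 [nan nan nan]
 [nan nan nan]]
```

```bash
python3 -m inch '[[0,-2,15,0,0,-0.014,255],[0,0,25,0,0,0,255],[0,0,20,0,0,0,255],[0,0,12,0,0,0,255],[0,0,12,0,0,0,255],[0,0,11,0,0,0,255],[0,0,0,0,0,0,255],[0,0,0,0,0,0,255]]'
python3 - <<'E'
from h import *
goto((.530,-.060,.270),88)
im,d=bot.snapshot('scene');cv2.imwrite('pics/s3.png',cv2.resize(im[215:375,270:430],(600,600),interpolation=2)[:,:,::-1])
E
```

```text
clock: 5.3
eef_pos: [0.5308, -0.0608, 0.2708]
orientation: [0.017, 1.0, 0.0, 0.0]
force: [-0.2, -0.6, -1.1]
gripper_width: 0.251
grip_force: 58.7
t 5.3 pos [ 0.5308 -0.0608  0.2708] head 88.01 shift [0.9 0.8 0.8] turn z 0.0003 tool z [ 1.e-04  0.e+00 -1.e+00] F [-0.2 -0.6 -1.1] w 0.251 g 58.7
```

View pics/s3.png

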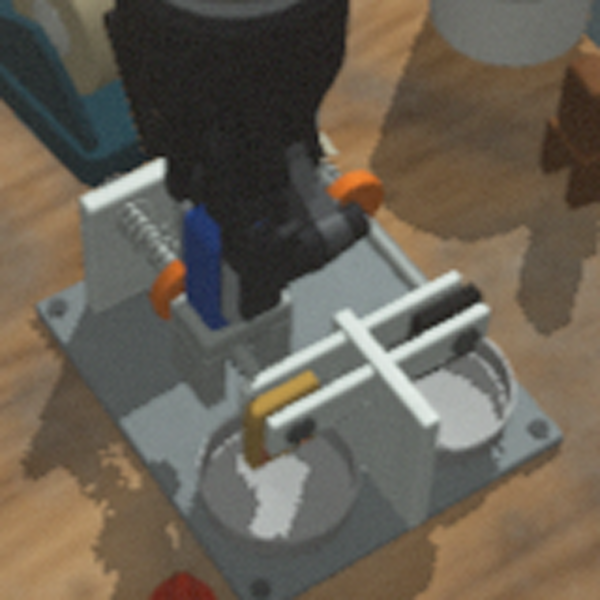

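The fork straddles the bare bar, with a tine visible on each side of the rod. Now I push along +tool y.

```bash
python3 -m inch '[[0,5,0,0,0,0,255],[0,5,0,0,0,0,255],[0,4,0,0,0,0,255],[0,4,0,0,0,0,255],[0,4,0,0,0,0,255],[0,3,0,0,0,0,255],[0,3,0,0,0,0,255],[0,0,0,0,0,0,255],[0,0,0,0,0,0,255],[0,0,0,0,0,0,255]]'
cat > look.py <<'E'
from h import *
import sys
goto((.530,-.0608,.270),88)
im,d=bot.snapshot('scene');P=cloud(d,bot.camera_info('scene'));hsv=cv2.cvtColor(im,cv2.COLOR_RGB2HSV)
m=(hsv[...,0]>15)&(hsv[...,0]<28)&(hsv[...,1]>130)&(P[...,1]<-.08)&(P[...,1]>-.14)&(P[...,0]>.49)&(P[...,0]<.57)&(P[...,2]>.006)
print('brass',m.sum(),np.median(P[m],axis=0).round(4) if m.any() else '')
m=(hsv[...,0]<14)&(hsv[...,1]>180)&(hsv[...,2]>120)&(P[...,1]<.02)&(P[...,1]>-.06)&(P[...,0]>.5)&(P[...,0]<.56)
print('collar',m.sum(),P[m].mean(0).round(4) if m.any() else '')
if len(sys.argv)>1: cv2.imwrite(sys.argv[1],cv2.resize(im[215:375,270:430],(600,600),interpolation=2)[:,:,::-1])
E
python3 look.py pics/s4.png
```

```text
clock: 6.35
eef_pos: [0.5318, -0.0332, 0.2707]
orientation: [0.018, 1.0, -0.0, 0.0]
force: [1.1, -3.9, -0.7]
gripper_width: 0.251
grip_force: 59.0
t 6.35 pos [ 0.5318 -0.0332  0.2707] head 87.99 shift [  0.8 -27.6   0.7] turn z -0.0002 tool z [ 4.e-04 -2.e-04 -1.e+00] F [ 1.1 -3.9 -0.7] w 0.251 g 59.0
brass 260 [ 0.5246 -0.1199  0.0284]
collar 0
```

View pics/s4.png

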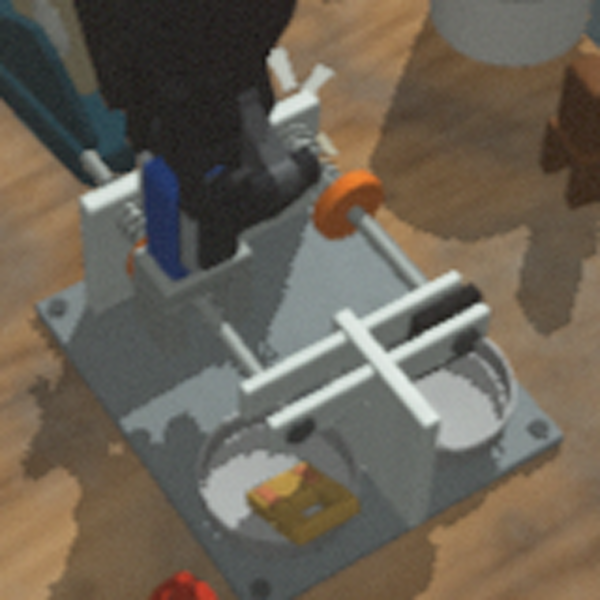

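The brass link lies in its tin at crop (303,500), and the black link still hangs at (445,315). I'll ease the collar back, lift the fork clear and carry it to its old free spot.

```bash
python3 -m inch '[[0,-4,0,0,0,0,255],[0,-5,0,0,0,0,255],[0,-6,0,0,0,0,255],[0,-6,0,0,0,0,255],[0,-6,0,0,0,0,255],[0,0,0,0,0,0,255],[0,0,-15,0,0,0,255],[0,0,-30,0,0,0,255],[0,0,-35,0,0,0,255],[0,0,-15,0,0,0,255],[0,0,0,0,0,0,255]]'
python3 - <<'E'
from h import *
goto((.4785,.1385,.30),84.1)
E
```

```text
clock: 7.5
eef_pos: [0.5316, -0.0595, 0.3682]
orientation: [0.017, 1.0, 0.0, 0.002]
force: [0.1, -0.1, -1.0]
gripper_width: 0.25
grip_force: 58.9
t 7.5 pos [ 0.5316 -0.0595  0.3682] head 88.04 shift [ 60.2 196.1  68. ] turn z 0.0687 tool z [ 5.e-03  1.e-04 -1.e+00] F [ 0.1 -0.1 -1. ] w 0.25 g 58.9
```

```bash
python3 -m inch '[[5,16,0,0,0,0,255],[10,32,0,0,0,0,255],[10,32,0,0,0,0,255],[10,32,0,0,0,0,255],[10,32,0,0,0,0,255],[10,32,10,0,0,0,255],[5,20,30,0,0,0.069,255],[0,0,28,0,0,0,255],[0,0,0,0,0,0,255],[0,0,0,0,0,0,255]]'
python3 - <<'E'
from h import *
goto((.4785,.1385,.2275),84.1)
im,d=bot.snapshot('scene');P=cloud(d,bot.camera_info('scene'))
r=np.hypot(P[...,0]-.4785,P[...,1]-.1385)
hsv=cv2.cvtColor(im,cv2.COLOR_RGB2HSV)
m=(r<.08)&(hsv[...,0]>105)&(hsv[...,0]<130)&(hsv[...,1]>150);print('blue z',np.nanpercentile(P[m][:,2],[2,98]).round(4))
E
```

```text
clock: 8.5
eef_pos: [0.477, 0.1377, 0.2967]
orientation: [0.052, 0.999, -0.001, -0.002]
force: [1.4, -0.5, -0.5]
gripper_width: 0.249
grip_force: 58.8
t 8.5 pos [0.477  0.1377 0.2967] head 84.06 shift [-1.7  1.  69.2] turn z -0.0007 tool z [-3.2e-03 -9.0e-04 -1.0e+00] F [ 1.4 -0.5 -0.5] w 0.249 g 58.8
blue z [0.1647 0.1665]
```

```bash
python3 -m inch '[[0,0,20,0,0,0,255],[0,0,25,0,0,0,255],[0,0,14,0,0,0,255],[0,0,6,0,0,0,255],[0,0,1,0,0,0,255],[0,0,1,0,0,0,255],[0,0,1,0,0,0,255],[0,0,0,0,0,0,255],[0,0,0,0,0,0,255],[0,0,0,0,0,0,255]]'
```

```text
clock: 9.55
eef_pos: [0.4776, 0.1381, 0.23]
orientation: [0.052, 0.999, 0.0, 0.0]
force: [-1.0, 0.7, -1.1]
gripper_width: 0.251
grip_force: 58.9
```

```bash
python3 -m inch '[[0,0,1,0,0,0,255],[0,0,1,0,0,0,255],[0,0,0,0,0,0,255],[0,0,0,0,0,0,255]]';python3 -m inch '[[0,0,1,0,0,0,255],[0,0,0,0,0,0,255],[0,0,0,0,0,0,255]]'
```

```text
clock: 9.95
eef_pos: [0.4775, 0.1381, 0.2276]
orientation: [0.052, 0.999, -0.0, -0.0]
force: [0.3, 0.1, -0.8]
gripper_width: 0.251
grip_force: 58.9
clock: 10.25
eef_pos: [0.4775, 0.1381, 0.2266]
orientation: [0.052, 0.999, -0.0, -0.0]
force: [-0.4, 0.2, -1.6]
gripper_width: 0.252
grip_force: 58.9
```

```bash
python3 -m inch '[[0,0,0.7,0,0,0,255],[0,0,0,0,0,0,255],[0,0,0,0,0,0,255]]';python3 -m inch '[[0,0,0.6,0,0,0,255],[0,0,0,0,0,0,255],[0,0,0,0,0,0,255]]'
```

```text
clock: 10.55
eef_pos: [0.4776, 0.1381, 0.2263]
orientation: [0.052, 0.999, 0.0, 0.0]
force: [-2.2, -1.3, 4.4]
gripper_width: 0.249
grip_force: 59.5
clock: 10.85
eef_pos: [0.4776, 0.1382, 0.2262]
orientation: [0.052, 0.999, -0.0, 0.0]
force: [-4.6, -0.5, 11.6]
gripper_width: 0.246
grip_force: 60.7
```

The tines are in contact with the desk. I'll back off slightly, open gradually and retreat.

```bash
python3 -m inch '[[0,0,-0.6,0,0,0,255],[0,0,0,0,0,0,220],[0,0,0,0,0,0,170],[0,0,0,0,0,0,130],[0,0,0,0,0,0,80],[0,0,0,0,0,0,0],[0,0,0,0,0,0,0],[0,0,0,0,0,0,0],[0,0,0,0,0,0,0]]'
python3 -c "
from h import *
goto((.4775,.1381,.226),84.1)"
python3 -m inch '[[0,0,-10,0,0,0,0],[0,0,-30,0,0,0,0],[0,0,-40,0,0,0,0],[0,0,-40,0,0,0,0],[0,0,-40,0,0,0,0],[0,0,0,0,0,0,0],[0,0,0,0,0,0,0]]'
python3 - <<'E'
from h import *
a,d,_=wrist();b,_=bot.snapshot('scene')
cv2.imwrite('pics/end.png',np.hstack([cv2.resize(a,(400,300)),cv2.resize(b[190:370,200:440],(400,300),interpolation=2)])[:,:,::-1])
E
```

```text
clock: 11.75
eef_pos: [0.4775, 0.1381, 0.226]
orientation: [0.052, 0.999, 0.0, -0.0]
force: [0.3, -1.0, -0.7]
gripper_width: 1.003
grip_force: 0.0
t 11.75 pos [0.4775 0.1381 0.226 ] head 84.05 shift [ 0.  0. -0.] turn z -0.0008 tool z [-0.  0. -1.] F [ 0.3 -1.  -0.7] w 1.003 g 0.0
clock: 12.45
eef_pos: [0.4777, 0.1381, 0.3877]
orientation: [0.052, 0.999, 0.0, 0.002]
force: [-0.4, 0.3, -0.9]
gripper_width: 0.998
grip_force: 0.0
```

View pics/end.png

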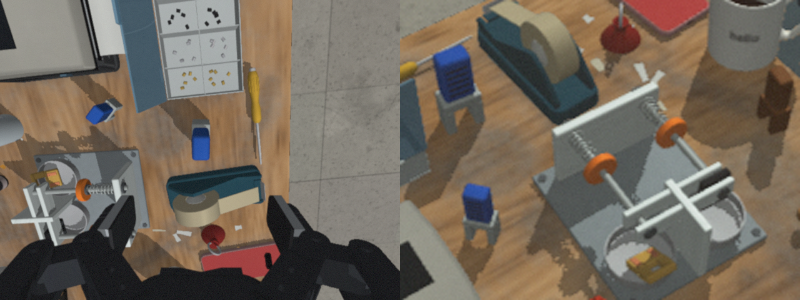

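The fork stands upright at (455,85) and the brass link is in its tin at (650,263). The black link still hangs at (712,180), and the gripper is clear of everything.

```bash
python3 -c "
from station import bot
print(bot.hand_in())"
```

```text
the job is handed in; nothing more can be done
None
```

The job is handed in: the brass link dropped into its tin, the black link is still hanging, and the blue fork stands released on its tines on the desk, all in about 12.5 s of robot time.

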